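# Close the grinder and hold its lid at the half-turn mark

### The job

Pick up the black grinder lid by its bar, lower it into the white grinder's collar with its two lugs through the two notches until it sits on the ring inside, and twist it clockwise (seen from above) to the green half-turn mark, short of the lock click at the red mark. The lid is sprung and turns back if let go, so finish with the lid still gripped and held steady at the green mark. Leave the other things on the worktop where they are.

Things in the scene. Friction and masses are not known exactly. Their poses are not given: they have to be found in the camera images.
- lid_grip (a point): Grip point of the loose black lid: on its axis, 53 mm above its underside, 12 mm below its top. z up, x along the straight grip bar: 56 mm long (x), 14 mm thick (y), 37 mm high, white line on top; its sides are free down to the cap, 24 mm below this point. Unturned and seated, it stands 34 mm above the collar point.
- lid: The lid, 65 mm high, 0.12 kg, upright on the worktop. Origin: centre of its underside; axes as lid_grip. Cap 92 mm across, top at 29 mm, underside at 21 mm; below it a plug 59 mm across. At its foot two lugs along +x and -x, under the bar's ends: 16 mm wide, 8 mm high, reaching 39 mm from the axis, thin nibs 43 mm. Same after half a turn: goes in either way round.
- collar (a point): Centre of the open mouth of the white round grinder, at the top of its rim, 79 mm above the worktop. z up; x through the middle of one entry notch, -x through the other (black marks on the rim). Dark steel flange 7 mm thick with a 65 mm hole and two notches, each 42 degrees (26 mm at 36 mm radius), reaching 46 mm from the axis.
- grinder: White grinder fixed to the worktop, 112 mm across, 79 mm high, sugar lumps inside. Origin: centre of its underside; axes as collar. 19 mm below the rim is the sprung ring on which the lugs rest when the lid is fully down; the cap then clears the rim by 2 mm. The lugs turn under the flange with 4 mm to spare in height: lower the lid fully before turning.
- half_mark: Two opposite green marks on the grinder's rim, 45 degrees clockwise (from above) of the entry notches. Origin: centre of the grinder's underside; x through one green mark, -x through the other, z up. At the half-turn the lid's bar (x of lid_grip) lies along this x, either way round. Red lock marks: another 45 degrees clockwise.
- pulse_ring (a joint): Turn of the sprung ring in the grinder, rad, 0 at rest, growing clockwise. The lugs meet its dogs after about 0.15 rad of lid turn, so it reads about 0.63 with the lid at the green marks. Its spring turns back with 0.06 N m at 0, 0.11 N m at the green marks. From about 1.05 detents resist (0.6 N m); at about 1.2 the lock clicks; stop at 1.36.
- mustard_bottle: Bystander: upright sauce bottle, 50x81x199 mm, loose. Origin at the centre of its underside, z up.
- pepper_mill: Bystander: wooden pepper mill, 58x58x170 mm, loose. Origin at the centre of its underside, z up.
- salt_shaker: Bystander: small salt shaker with a domed cap, 44x44x90 mm, loose. Origin at the centre of its underside, z up.
- peanut_jar: Bystander: squat jar with a black lid, 68x68x100 mm, loose. Origin at the centre of its underside, z up.
- mug: Bystander: pale pink mug, 106x73x88 mm, loose. Origin at the centre of its underside, z up.
Mind the look-alikes: they are no part of the job. What is shaped like the lid but orange or yellow is not meant.

How it is judged:
By the outcome, as a careful person would: the job done as asked, in the order asked, and still so for the second after the job is handed in, while the arm keeps its last pose, push and grip.
It also fails if it takes over 38 s, if anything falls off the work surface, if the arm or the gripper's body presses on something with over 40 N, if the wrist force passes 120 N, or if a joint passes its speed limit or range.

### The arm

A 6-joint arm with a two-finger parallel gripper is mounted at the origin on a cart in front of the work surface, level with it; the furniture and walls round the work are solid. World frame = base frame: x ahead of the robot, y to its left, z up, the work surface at z = 0. Lengths are in mm, angles in rad, forces in N, time in s.
With the tool pointing down it reaches from about 275 to 1000 mm from the base axis. Payload 8.4 kg.
Tool frame: the origin (TCP) lies between the finger pads; the fingertips stand r.finger_overhang ahead of it and the grasp point (between the pads) is the TCP (r.finger_overhang is the distance from the TCP to the fingertips, in mm); z points along the fingers, y is the line along which they close (so a half turn about z gives the same grasp; the last joint's range is limited). The gripper opens to 85 mm and grips with 20 to 120 N. Pads are 22 mm wide; open, the fingers measure 114 mm over their backs; the gripper's body (76 mm by 85 mm) begins 54 mm behind the grasp point. The pads swing forward as they close: fully open they stand 13 mm farther back than shut.
Start: joints at [-1.307, 0.353, 1.633, -0, 1.155, -0.002], TCP at [164.174, -603.055, 250.281] pointing down, gripper open.
Joint ranges: [-2.63, 2.63], [-0.92, 2.1], [0.06, 2.66], [-1.3, 4.44], [0, 2.69], [-3.02, 3.02]. Speed limits (rad/s): [2.22, 2.22, 2.79, 3.14, 3.14, 3.14].

### API

Orientations are given as [roll, pitch, yaw] about the fixed x, y, z axes, in that order (R = Rz(yaw) Ry(pitch) Rx(roll)).
In Python, from rig import r, cams, sign_off gives the robot as it stands.
- The arm moves only by the shell command python3 -m crank 'ROWS' [FORCE]. ROWS is JSON, a list of rows, each a list of 7 numbers: the shift along the tool's x, y, z in m, then the turn, a rotation vector about the tool's x, y, z in rad, then the closure, from 0 (fully open) to 1 (shut). In form: [[dx, dy, dz, ax, ay, az, gripper], ...]. A call has 1 to 5 rows; each row is the pose to reach, as a shift and turn from the pose commanded when the call began, along the tool's axes at that moment; what a row does not reach only later rows make up. A row lasts 1/10 s, in which the tool goes at most 50 mm and 8.59 degrees, less where a joint would pass 70% of its speed; a pose out of reach is approached as far as the arm can. A call with a gripper value outside its range is refused whole. The fingers move at their own pace and stop on an object; FORCE is the grip in N (left out, the last holds). Time passes only in rows, so rows that repeat a pose let the fingers close. It gives the time, the measured TCP pose, the force, the opening and the grip force at its end, in the units of the state.
- r.sense(): the state, without advancing time (a new reading comes with each control period).
- cams.grab_frame(name): name is "scene" or "top" or "wrist"; returns a dict with "image" (384x512x3 uint8, red, green, blue), "fx", "fy", "cx", "cy" (pixels), "position" and "orientation" of the camera in the world. Camera axes: x right, y down, z forward; pixel columns grow to the right and rows downward; lengths in mm; the calibration is good to about 2 mm. A picture is of the moment at which its call begins. There is no depth.
- sign_off(): hands the job in; it is judged then, once.
The state is a dict: "clock": time; "qpos": joint angles; "qvel": joint speeds; "joint_efforts": joint torques, N m; "eef_pos": TCP position; "tcp_rot": TCP orientation; "contact_force": force on the tool from outside, world axes, zero at the start; "wrist_torque": the same for the moment, N m; "opening": opening from 0.0 (shut) to 1.0 (fully open); "grasp_force": force on a finger pad.
Only numpy, scipy, OpenCV 4.12 (cv2) and the standard library are available. Lean on these libraries where they do the work, as an engineer would, in place of code of your own. Each camera call takes 0.05 s, during which the arm holds its last target. There are 200 camera calls.

## Working session

There is one attempt and no reset: what is moved stays moved. The work goes in short steps, Python scripts to look and compute and a shell command to move; the robot and the scene stay as the last step left them, time stands still between calls to the robot, and variables do not carry over. Pictures are saved under pics/ and viewed, at most 10 in all, crops included, and the job is handed in when it is done.

```bash
mkdir -p pics; ls
python3 - <<'E'
from rig import r,cams
import cv2,numpy as np
print(r.sense(), r.finger_overhang)
ims=[]
for n in("top","scene"):
    f=cams.grab_frame(n); print(n,{k:v for k,v in f.items() if k!="image"})
    cv2.imwrite(f"pics/{n}0.png",cv2.cvtColor(f["image"],cv2.COLOR_RGB2BGR))
E
```

```text
pics
{'clock': 0.0, 'qpos': array([-1.30738247e+00,  3.53680823e-01,  1.63417023e+00, -5.15397313e-06,
        1.15519715e+00, -2.39678188e-03]), 'qvel': array([-0.00085759,  0.00102169, -0.00123989, -0.00024832, -0.00013458,
        0.00029674]), 'joint_efforts': array([ 2.78842366e-03, -6.05241466e+01, -3.42063582e+01,  2.62683634e-04,
        9.27218789e-03,  1.52792083e-06]), 'eef_pos': array([ 164.05999058, -602.59487945,  249.52581285]), 'tcp_rot': array([-3.14013710e+00,  1.22356064e-06,  2.65812724e-01]), 'contact_force': array([0.18185228, 0.46543324, 0.19189576]), 'wrist_torque': array([0.01754169, 0.03111205, 0.02636624]), 'grasp_force': 0.0, 'opening': 1.0003400158641162} 19.0
top {'fx': 385.8644117853277, 'fy': 385.8644117853277, 'cx': 259.0994004014929, 'cy': 190.6597826651946, 'position': array([ 455.30363738,  209.26552667, 1105.08438724]), 'orientation': array([-3.01774475,  0.00419866, -1.56885961])}
scene {'fx': 379.7559853547721, 'fy': 379.7559853547721, 'cx': 259.1383800292218, 'cy': 190.90441164817148, 'position': array([ 49.64920557, 844.77529407, 865.73633433]), 'orientation': array([-2.33515022, -0.01348959, -2.43861535])}
```

View pics/top0.png

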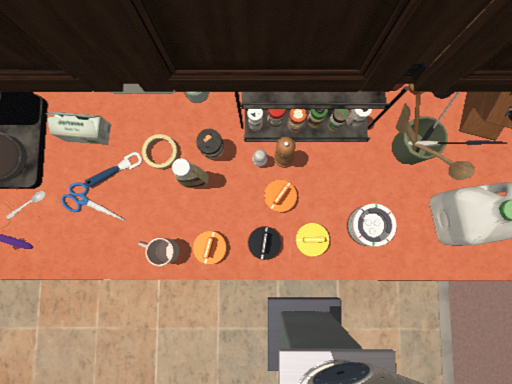

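View pics/scene0.png

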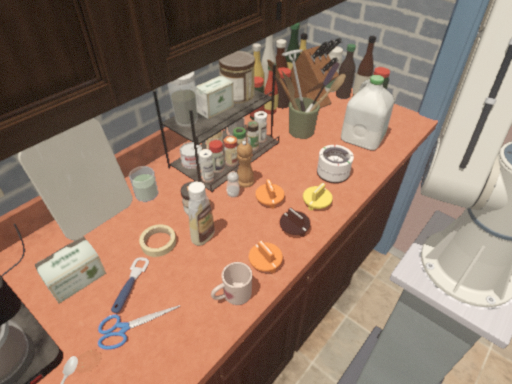

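The black lid with a white bar line is at top (265,243) and scene (295,222). Its rivals are orange at (280,196) and (210,247), yellow at (313,240), and the peanut jar's black lid at (210,143). Only the one at (265,243) is black with a bar. The white grinder is at top (373,225). I'll confirm in one enlarged crop and measure.

```bash
cat > h.py <<'E'
from rig import r,cams
import cv2,numpy as np
from scipy.spatial.transform import Rotation as R
def ray(f,u,v,z):
    d=R.from_euler('xyz',f["orientation"]).as_matrix()@np.array([(u-f["cx"])/f["fx"],(v-f["cy"])/f["fy"],1])
    p=np.array(f["position"]); return (p+d*(z-p[2])/d[2])[:2]
def proj(f,p):
    c=R.from_euler('xyz',f["orientation"]).as_matrix().T@(np.array(p)-f["position"])
    return f["cx"]+f["fx"]*c[0]/c[2], f["cy"]+f["fy"]*c[1]/c[2]
def blobs(m,n=4):
    k,l,s,c=cv2.connectedComponentsWithStats(m.astype(np.uint8))
    return [(i,s[i],c[i],np.argwhere(l==i)[:,::-1]) for i in range(1,k) if s[i][4]>=n]
def line(P):  # centre, direction angle(rad), lengths
    c=P.mean(0); w,v=np.linalg.eigh(np.cov((P-c).T)); return c,np.arctan2(v[1,1],v[0,1]),np.sqrt(12*w)
E
python3 - <<'E'
from h import *
f=cams.grab_frame("top"); im=f["image"]
cv2.imwrite("pics/crop1.png",cv2.cvtColor(cv2.resize(im[190:270,230:410],None,fx=4.4,fy=4.4,interpolation=cv2.INTER_CUBIC),cv2.COLOR_RGB2BGR))
hsv=cv2.cvtColor(im,cv2.COLOR_RGB2HSV).astype(int); H,S,V=hsv[...,0],hsv[...,1],hsv[...,2]
roi=lambda u0,u1,v0,v1:(np.add.outer(np.arange(384)*0,np.arange(512))>=u0)&(np.arange(512)[None]<=u1)&(np.arange(384)[:,None]>=v0)&(np.arange(384)[:,None]<=v1)
L=roi(244,286,222,264)
for i,s,c,p in blobs(L&(V>130)&(S<90)):
    P=np.array([ray(f,u,v,65) for u,v in p]); print("white",s,c.round(1),line(P))
for i,s,c,p in blobs(L&(V<70),30): print("black",s,c.round(1),ray(f,*c,29), "cap 92?",ray(f,s[0],c[1],29)-ray(f,s[0]+s[2],c[1],29))
G=roi(345,400,200,250)
for nm,m in(("white",(V>150)&(S<60)),("green",(H>40)&(H<90)&(S>70)),("red",((H<6)|(H>172))&(S>120)),("dark",V<80)):
    for i,s,c,p in blobs(G&m,2): print(nm,s,c.round(1),ray(f,*c,79).round(1))
E
```

```text
white [265 227   3   5   9] [266.  228.8] (array([481.73516586, 195.16817232]), np.float64(2.8364942248896243), array([ 5.443773  , 13.42335249]))
white [262 234   5  19  38] [263.9 242.7] (array([444.62675689, 200.79834031]), np.float64(2.982866933171029), array([ 5.51875915, 49.65645926]))
white [261 255   3   5  10] [261.7 256.6] (array([408.05175764, 206.62418976]), np.float64(3.0573689816234877), array([ 6.14197916, 13.03490543]))
black [249 227  32  32 714] [264.4 242.6] [444.52769201 199.20413542] cap 92? [-0.17500182 88.43642514]
white [349 204  26  42 385] [358.6 224.4] [493.3 -49.9]
white [377 204  13  10  54] [383.2 208.3] [ 536.2 -116.6]
white [363 213  21  25 409] [372.8 224.9] [492.2 -87.5]
white [374 213  22  33 198] [388.2 232. ] [ 473.5 -127.4]
green [375 204   2   4   6] [375.7 205.5] [543.6 -96.7]
green [372 242   3   4   6] [373.  243.5] [443.3 -86.2]
dark [368 210   2   1   2] [368.5 210. ] [531.6 -77.3]
dark [369 212   2   1   2] [369.5 212. ] [526.3 -79.8]
dark [373 212   3   1   3] [374. 212.] [526.3 -91.7]
dark [377 213   4   2   4] [378.5 213.2] [ 523.  -103.5]
dark [382 215   4   5   5] [383.6 217. ] [ 513.1 -116.7]
dark [386 231   3   2   3] [387.  231.7] [ 474.4 -124.2]
```

View pics/crop1.png

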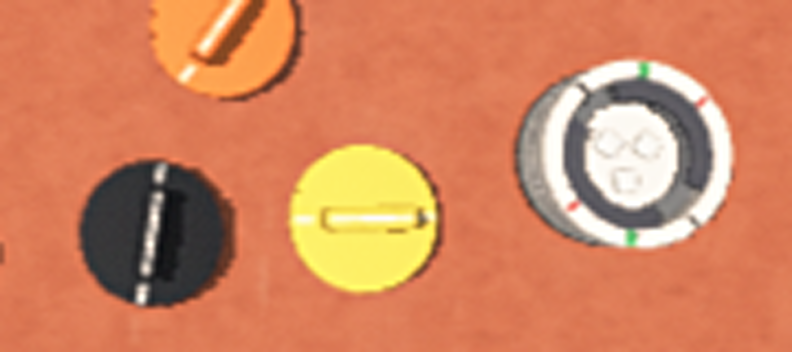

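Crop: the black lid is at (155,233) with its white-lined bar upright. The grinder shows black notch marks at (587,88) and (696,222), green at (644,69) and (631,238), and red at (702,100) and (573,206).

Results:
- **Lid:** about (444.5,200.5), yaw about -0.157.
- **Grinder:** about (493.4,-91.5), green yaw about -0.104, notches about 0.68.

I'll move above the lid, turning the tool +0.42 about its z on the way.

```bash
python3 -m crank '[[0.024,-0.035,0,0,0,0,0],[0.048,-0.070,0,0,0,0,0],[0.072,-0.105,0,0,0,0,0],[0.096,-0.140,0,0,0,0,0],[0.120,-0.175,0,0,0,0,0]]'; python3 -m crank '[[0.024,-0.035,0,0,0,0,0],[0.048,-0.070,0,0,0,0,0],[0.072,-0.105,0,0,0,0,0],[0.096,-0.140,0,0,0,0,0],[0.120,-0.175,0,0,0,0,0]]'
```

```text
clock: 0.65
eef_pos: [234.1, -401.0, 250.1]
tcp_rot: [-3.141, -0.0, 0.265]
contact_force: [0.0, -1.1, 0.2]
opening: 0.997
grasp_force: 0.0
clock: 1.15
eef_pos: [303.9, -200.7, 250.3]
tcp_rot: [3.141, -0.0, 0.265]
contact_force: [1.0, -0.1, 0.1]
opening: 1.001
grasp_force: 0.0
```

```bash
python3 -m crank '[[0.024,-0.035,0,0,0,0,0],[0.048,-0.070,0,0,0,0,0],[0.072,-0.105,0,0,0,0,0],[0.096,-0.140,0,0,0,0,0],[0.120,-0.175,0,0,0,0,0]]'; python3 -m crank '[[0.024,-0.035,0,0,0,0.1,0],[0.048,-0.070,0,0,0,0.21,0],[0.072,-0.105,0,0,0,0.32,0],[0.096,-0.140,0,0,0,0.423,0],[0.120,-0.175,0,0,0,0.423,0]]'
python3 - <<'E'
from h import *
f=cams.grab_frame("wrist"); print(r.sense()["eef_pos"],r.sense()["tcp_rot"],f["position"],f["orientation"],proj(f,[444.5,200.5,65]))
cv2.imwrite("pics/w1.png",cv2.cvtColor(f["image"],cv2.COLOR_RGB2BGR))
E
```

```text
clock: 1.65
eef_pos: [373.8, -0.1, 250.5]
tcp_rot: [3.141, -0.001, 0.266]
contact_force: [1.6, -0.2, -0.6]
opening: 1.003
grasp_force: 0.0
clock: 2.15
eef_pos: [443.5, 200.3, 250.2]
tcp_rot: [3.141, 0.0, -0.16]
contact_force: [1.1, -0.8, 0.1]
opening: 0.997
grasp_force: 0.0
[446.2016904  205.24136118 250.62939223] [-3.13742366e+00 -2.10050695e-03 -1.57536450e-01] [509.61411741 187.5592534  374.89292816] [ 2.87264833e+00  6.16795382e-04 -1.73061454e+00] (np.float64(256.9963051827953), np.float64(174.1667792348858))
```

View pics/w1.png

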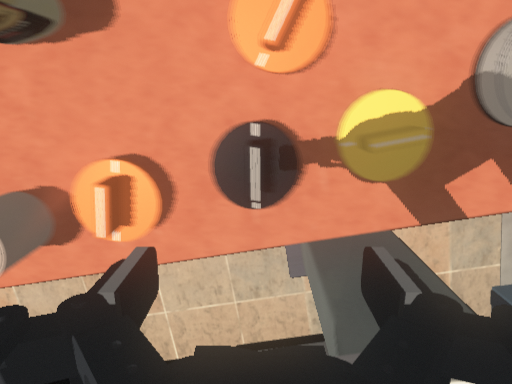

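The wrist view shows the black lid at (256,165), with its bar's white line at about (256,175), running nearly vertical in the image. The tool stands right above it. I'll settle and measure this closely.

```bash
python3 -m crank '[[0,0,0.03,0,0,0,0],[0,0,0.06,0,0,0,0],[0,0,0.06,0,0,0,0]]'
cat > lid.py <<'E'
from h import *
f=cams.grab_frame("wrist"); im=f["image"]; s=r.sense(); print(s["eef_pos"],s["tcp_rot"])
hsv=cv2.cvtColor(im,cv2.COLOR_RGB2HSV).astype(int); V,S=hsv[...,2],hsv[...,1]
u,v=proj(f,[444.5,200.5,65]); a=np.zeros(V.shape,bool); a[max(0,int(v)-90):int(v)+90,int(u)-80:int(u)+80]=1
for i,st,c,p in blobs(a&(V>110)&(S<80),25):
    for z in (65,29):
        q=np.array([ray(f,*x,z) for x in p]); print("white",st,z,line(q))
for i,st,c,p in blobs(a&(V<70),300):
    q,rad=cv2.minEnclosingCircle(p.astype(np.float32)); print("black",q,rad,ray(f,*q,29))
E
python3 lid.py
```

```text
clock: 2.5
eef_pos: [441.0, 197.6, 187.1]
tcp_rot: [3.138, 0.006, -0.157]
contact_force: [-0.4, -0.3, 0.4]
opening: 0.999
grasp_force: 0.0
[442.12423446 197.93147916 189.03747352] [ 3.13935021  0.00352749 -0.15696295]
white [251 125   5  16  75] 65 (array([485.05261755, 192.73479022]), np.float64(3.0066208668236065), array([ 3.37360823, 10.98031081]))
white [251 125   5  16  75] 29 (array([481.72543871, 193.81350515]), np.float64(3.0066208668236065), array([ 3.86651091, 12.58459449]))
white [251 155   5  67 267] 65 (array([444.66681205, 199.12189019]), np.float64(2.989954849712601), array([ 3.01046725, 53.01341157]))
white [251 155   5  67 267] 29 (array([435.43904536, 201.13379548]), np.float64(2.989954849712601), array([ 3.45031304, 60.758962  ]))
white [230 265  90  13 607] 65 (array([370.44318113, 183.61465181]), np.float64(1.490437052966478), array([ 8.44707946, 60.38924743]))
white [230 265  90  13 607] 29 (array([350.37093454, 183.36086445]), np.float64(1.490437052966478), array([ 9.68124414, 69.21244796]))
black (270.5884094238281, 180.23397827148438) 41.573875427246094 [439.63191128 185.6158759 ]
```

Lid (444.7,199.1,65), yaw -0.152. The bar measures 53 mm against the given 56. Now descend and grip.

```bash
python3 -m crank '[[0.001,-0.001,0.03,0,0,-0.005,0],[0.001,-0.001,0.06,0,0,-0.005,0],[0.001,-0.001,0.09,0,0,-0.005,0],[0.001,-0.001,0.12,0,0,-0.005,0],[0.001,-0.001,0.136,0,0,-0.005,0]]' 60;  python3 -m crank '[[0,0,0,0,0,0,0],[0,0,0,0,0,0,0.5],[0,0,0,0,0,0,1],[0,0,0,0,0,0,1],[0,0,0,0,0,0,1]]' 60;  python3 -m crank '[[0,0,0,0,0,0,1],[0,0,0,0,0,0,1]]' 60
```

```text
clock: 3.05
eef_pos: [445.0, 199.2, 53.9]
tcp_rot: [3.142, 0.0, -0.153]
contact_force: [-0.6, 0.7, 0.8]
opening: 1.0
grasp_force: 0.0
clock: 3.55
eef_pos: [445.2, 199.5, 55.2]
tcp_rot: [-3.141, -0.001, -0.152]
contact_force: [-0.4, -0.5, 0.7]
opening: 0.331
grasp_force: 0.0
clock: 3.75
eef_pos: [444.8, 199.4, 54.6]
tcp_rot: [-3.141, -0.0, -0.152]
contact_force: [-0.7, 0.8, 2.6]
opening: 0.151
grasp_force: 62.0
```

```bash
python3 -m crank '[[0,0,-0.015,0,0,0,1],[0,0,-0.05,0,0,0,1],[0,0,-0.09,0,0,0,1],[0,0,-0.13,0,0,0,1],[0,0,-0.15,0,0,0,1]]' 60;  python3 -m crank '[[-0.004,0.04,0,0,0,-0.1,1],[-0.008,0.085,0,0,0,-0.22,1],[-0.012,0.13,0,0,0,-0.34,1],[-0.016,0.175,0,0,0,-0.46,1],[-0.02,0.22,0,0,0,-0.58,1]]' 60
```

```text
clock: 4.25
eef_pos: [445.5, 199.7, 207.5]
tcp_rot: [-3.14, -0.003, -0.152]
contact_force: [0.6, -0.2, -1.3]
opening: 0.155
grasp_force: 61.3
clock: 4.75
eef_pos: [391.2, -14.2, 204.3]
tcp_rot: [3.141, 0.0, 0.426]
contact_force: [0.4, -0.5, -1.4]
opening: 0.152
grasp_force: 61.3
```

```bash
python3 -m crank '[[-0.014,0.036,0,0,0,-0.08,1],[-0.028,0.072,0,0,0,-0.16,1],[-0.042,0.108,0,0,0,-0.24,1],[-0.055,0.142,0,0,0,-0.253,1],[-0.055,0.142,0,0,0,-0.253,1]]' 60
python3 - <<'E'
from h import *
f=cams.grab_frame("wrist"); s=r.sense(); print(s["eef_pos"],s["tcp_rot"],f["position"],proj(f,[493.4,-91.5,79]))
cv2.imwrite("pics/w2.png",cv2.cvtColor(f["image"],cv2.COLOR_RGB2BGR))
E
```

```text
clock: 5.25
eef_pos: [400.3, -168.2, 204.4]
tcp_rot: [3.14, 0.0, 0.671]
contact_force: [-0.6, 0.8, -1.7]
opening: 0.15
grasp_force: 61.3
[ 399.8319661  -166.41938024  204.15552495] [-3.14146664e+00  1.90337872e-04  6.70481453e-01] [ 452.59227199 -128.35214909  329.12826758] (np.float64(253.81868914920503), np.float64(14.395284641780222))
```

View pics/w2.png

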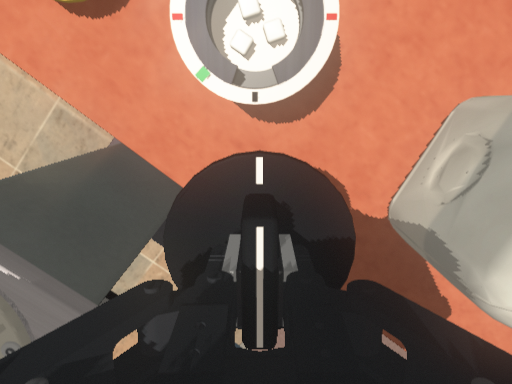

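The wrist view shows the held lid with its white line at x≈259 (rows 158–345). The grinder rim shows red marks at (177,16) and (332,16), black at (254,97) and green at (203,74). I'll measure from these.

```bash
cat > g.py <<'E'
from h import *
f=cams.grab_frame("wrist"); im=f["image"]; s=r.sense(); print(s["eef_pos"],s["tcp_rot"])
H,S,V=[x.astype(int) for x in cv2.split(cv2.cvtColor(im,cv2.COLOR_RGB2HSV))]
g=np.array([493.4,-91.5]); yy,xx=np.mgrid[:384,:512]
W=np.stack([*ray(f,0,0,79)]) # placeholder
D=R.from_euler('xyz',f["orientation"]).as_matrix()@np.stack([(xx-f["cx"])/f["fx"],(yy-f["cy"])/f["fy"],np.ones(xx.shape)]).reshape(3,-1)
P=lambda z:(np.array(f["position"])[:,None]+D*((z-f["position"][2])/D[2]))[:2].T.reshape(384,512,2)
p=P(79); rho=np.linalg.norm(p-g,axis=-1); ann=(rho>43)&(rho<55)
for nm,m in(("red",((H<8)|(H>170))&(S>150)&(V>120)),("green",(H>40)&(H<90)&(S>70)),("black",(V<90)&(rho>46))):
    for i,st,c,q in blobs(ann&m,12):
        w=p[q[:,1],q[:,0]].mean(0); d=w-g; print(nm,st[4],c.round(1),w.round(1),"r",np.hypot(*d).round(1),"ang",np.arctan2(d[1],d[0]).round(3))
w=(rho<70)&(V>140)&(S<60)
for i,st,c,q in blobs(w,300): 
    h=q[np.abs(rho[q[:,1],q[:,0]]-56)<6]; print("rimpix",len(q),c.round(1))
zt=s["eef_pos"][2]; t=s["eef_pos"][:2]
for z,nm in((zt+12,"bar"),(zt-24,"cap")):
    p=P(z); rr=np.linalg.norm(p-t,axis=-1)
    for i,st,c,q in blobs((V>140)&(S<60)&(rr<50)&(yy>145),40):
        c,a,l=line(p[q[:,1],q[:,0]]); print(nm,st,c.round(1),a.round(4),l.round(1))
E
python3 g.py
```

```text
[ 399.52152723 -165.17577859  203.99653269] [-3.14056961e+00  2.97418859e-04  6.71415634e-01]
red 30 [335.5  16.9] [ 525.3 -133. ] r 52.3 ang -0.916
green 101 [205.5  74.6] [442.2 -86.7] r 51.4 ang 3.048
rimpix 13668 [258.2  45.1]
bar [256 157   7  27 189] [ 434.3 -140.7] -2.471 [2.3 9.3]
bar [256 227   8 120 707] [ 402.  -166.4] -2.4763 [ 2.4 50.4]
bar [128 255  16  17  86] [ 379.7 -127. ] 3.1395 [1.7 7.7]
cap [256 157   7  27 189] [ 428.6 -145.1] -2.471 [ 3.1 12.2]
cap [256 227   8 108 650] [ 388.4 -177.1] -2.4767 [ 3.2 58.6]
```

The held lid and the grinder should be compared in the same camera. I'll raise the arm so the whole rim is in view and fit all the marks.

```bash
python3 -m crank '[[0,0,-0.04,0,0,0,1],[0,0,-0.08,0,0,0,1],[0,0,-0.08,0,0,0,1],[0,0,-0.08,0,0,0,1]]' 60
sed -i 's/V>120)),/V>90)),/; s/blobs(ann&m,12)/blobs(ann\&m,6)/; s/^W=.*$//' g.py
cat >> g.py <<'E'
p=P(79); m=((V>140)&(S<60)&(rho<75)&(rho>35)).astype(np.uint8)
cs,_=cv2.findContours(m,cv2.RETR_EXTERNAL,cv2.CHAIN_APPROX_NONE); c=max(cs,key=cv2.contourArea)[:,0]
q=p[c[:,1],c[:,0]]; A=np.c_[2*q,np.ones(len(q))]; x=np.linalg.lstsq(A,(q**2).sum(1),rcond=None)[0]
print("outer circle",x[:2],np.sqrt(x[2]+x[0]**2+x[1]**2), c.min(0),c.max(0))
cv2.imwrite("pics/g.png",cv2.cvtColor(im,cv2.COLOR_RGB2BGR))
E
python3 g.py
```

```text
clock: 5.75
eef_pos: [400.2, -163.8, 284.7]
tcp_rot: [3.14, -0.001, 0.675]
contact_force: [-0.2, -0.2, -1.7]
opening: 0.157
grasp_force: 61.6
[ 399.56280739 -163.6768893   283.68105025] [-3.14086244e+00  1.93405196e-04  6.75082774e-01]
green 12 [301.5   0.7] [ 540.5 -100.2] r 47.9 ang -0.182
green 51 [221.2  83.4] [442.1 -86.9] r 51.5 ang 3.052
rimpix 10587 [260.5  49. ]
bar [256 157   7  27 189] [ 434.4 -138. ] -2.4662 [2.4 9.3]
bar [256 227   8 120 804] [ 400.9 -165. ] -2.4658 [ 2.5 50.9]
bar [134 246  27  16 109] [ 384.3 -124.8] 2.8157 [3.9 8.9]
cap [256 157   7  27 189] [ 428.8 -142.5] -2.4662 [ 3.1 12.3]
cap [256 227   8 108 732] [ 387.2 -176. ] -2.4658 [ 3.4 59.4]
outer circle [489.36248081 -95.05459473] 47.296768345104326 [198   0] [322 106]
```

```bash
python3 -m crank '[[0.02,0,0,0,0,0,1],[0.025,0,0,0,0,0,1],[0.025,0,0,0,0,0,1],[0.025,0,0,0,0,0,1]]' 60
sed -i 's/blobs(ann&m,6)/blobs(ann\&m,5)/; s/(S>150)&(V>90)/(S>90)\&(V>60)\&(rho<54)/; s/(V<90)&(rho>46)/(V<110)\&(S<90)\&(rho>47)/' g.py; python3 g.py; python3 -c "
import cv2;a=cv2.imread('pics/g.png');cv2.imwrite('pics/gc.png',cv2.resize(a[0:160,170:370],None,fx=3.7,fy=3.7,interpolation=cv2.INTER_CUBIC))"
```

```text
clock: 6.2
eef_pos: [418.9, -148.9, 283.4]
tcp_rot: [-3.14, 0.001, 0.675]
contact_force: [-0.2, 0.1, -1.0]
opening: 0.15
grasp_force: 61.5
[ 418.8826955  -149.12917299  283.63603149] [-3.14040175e+00  1.00113902e-03  6.74346042e-01]
red 34 [204.5  68.6] [460.9 -52.6] r 50.7 ang 2.266
red 30 [316.5  69. ] [ 524.3 -132.2] r 51.1 ang -0.922
green 76 [302.1  25.7] [543.4 -98.6] r 50.5 ang -0.141
green 55 [222.3 109.3] [442.4 -86.8] r 51.2 ang 3.049
black 24 [261.    6.5] [532.6 -60.8] r 49.8 ang 0.663
black 17 [260.2 126.2] [ 452.5 -124.3] r 52.4 ang -2.466
rimpix 8032 [261.2  69.1]
bar [256 157   7  27 189] [ 453.3 -123. ] -2.4667 [2.3 9.2]
bar [256 227   8  43 291] [ 431.4 -140.6] -2.4666 [ 2.5 16. ]
cap [256 157   7  27 189] [ 447.6 -127.5] -2.4667 [ 3.1 12.2]
cap [256 227   8  43 291] [ 418.6 -150.7] -2.4666 [ 3.3 21.2]
outer circle [492.6138105  -92.77802904] 55.15943690977123 [200   0] [322 132]
```

View pics/gc.png

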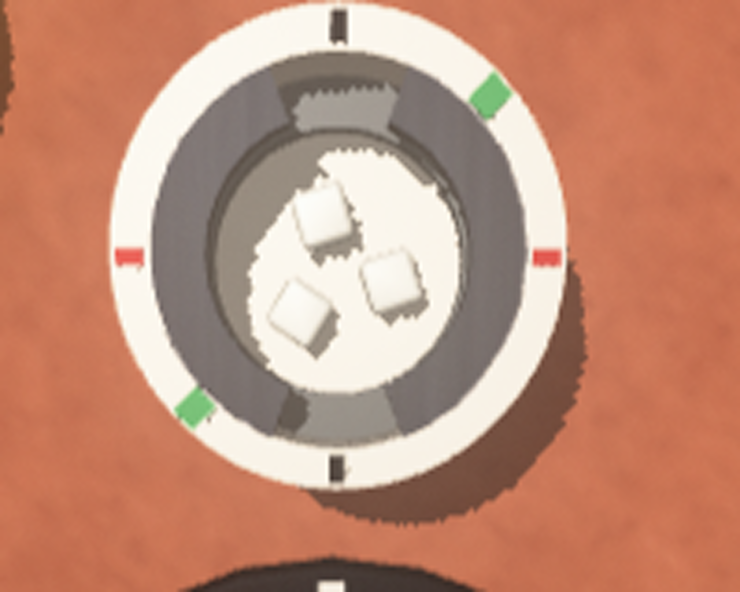

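The three mark pairs agree: centre (492.7,-92.55) and notch yaw 0.671, with all mark radii about 51 mm as they should be. The same camera sees the held lid at -1.4 mm along the bar, -1.1 mm across it and yaw 0.675 relative to the tool. So the tool target is about (493.2,-91.1), which also agrees with the top view.

```bash
python3 -m crank '[[0.025,0,0.02,0,0,0,1],[0.05,0,0.05,0,0,0,1],[0.075,0.001,0.08,0,0,0.004,1],[0.094,0.001,0.105,0,0,0.004,1],[0.094,0.001,0.119,0,0,0.004,1]]' 60; python3 -m crank '[[0,0,0,0,0,0,1],[0,0,0.01,0,0,0,1],[0,0,0.01,0,0,0,1]]' 60
```

```text
clock: 6.75
eef_pos: [494.1, -90.4, 163.2]
tcp_rot: [-3.14, 0.001, 0.671]
contact_force: [-0.4, 0.6, -1.0]
opening: 0.149
grasp_force: 61.5
clock: 7.05
eef_pos: [493.1, -91.7, 155.0]
tcp_rot: [-3.141, 0.0, 0.669]
contact_force: [0.3, -0.2, -1.3]
opening: 0.153
grasp_force: 61.4
```

```bash
python3 -m crank '[[0,0,0.01,0,0,0,1],[0,0,0.018,0,0,0,1],[0,0,0.022,0,0,0,1],[0,0,0.026,0,0,0,1],[0,0,0.028,0,0,0,1]]' 60; python3 -m crank '[[0,0,0.002,0,0,0,1],[0,0,0.004,0,0,0,1],[0,0,0.006,0,0,0,1],[0,0,0.006,0,0,0,1]]' 60
```

```text
clock: 7.55
eef_pos: [493.5, -91.3, 126.9]
tcp_rot: [-3.141, 0.0, 0.67]
contact_force: [-0.2, 0.6, -0.6]
opening: 0.154
grasp_force: 61.4
clock: 7.95
eef_pos: [493.6, -91.3, 121.1]
tcp_rot: [-3.141, 0.0, 0.67]
contact_force: [0.2, 0.5, -0.6]
opening: 0.157
grasp_force: 61.4
```

The lid is through the flange without contact. I'll continue slowly to the ring.

```bash
python3 -m crank '[[0,0,0.002,0,0,0,1],[0,0,0.004,0,0,0,1],[0,0,0.005,0,0,0,1],[0,0,0.006,0,0,0,1],[0,0,0.006,0,0,0,1]]' 60; python3 -m crank '[[0,0,0.001,0,0,0,1],[0,0,0.001,0,0,0,1]]' 60; python3 -m crank '[[0,0,0.001,0,0,0,1],[0,0,0.001,0,0,0,1]]' 60
```

```text
clock: 8.45
eef_pos: [493.6, -91.3, 115.2]
tcp_rot: [-3.141, 0.0, 0.67]
contact_force: [-0.1, 0.0, -1.7]
opening: 0.153
grasp_force: 61.4
clock: 8.65
eef_pos: [493.7, -91.3, 114.5]
tcp_rot: [3.141, -0.0, 0.67]
contact_force: [-1.3, 0.7, 0.9]
opening: 0.153
grasp_force: 61.8
clock: 8.85
eef_pos: [493.8, -91.4, 114.4]
tcp_rot: [3.141, -0.0, 0.67]
contact_force: [-5.1, 0.4, 15.6]
opening: 0.149
grasp_force: 63.7
```

Seated: 15.6 N at z = 114.4, where 114 was expected. I'll ease the push a little and twist clockwise (+ about tool z) by 0.78.

```bash
python3 -m crank '[[0,0,-0.0005,0,0,0.05,1],[0,0,-0.0005,0,0,0.12,1],[0,0,-0.0005,0,0,0.20,1],[0,0,-0.0005,0,0,0.28,1],[0,0,-0.0005,0,0,0.36,1]]' 80; python3 -c "
from h import *
s=r.sense();print(s['contact_force'],s['wrist_torque'],s['qpos'])"
```

```text
clock: 9.35
eef_pos: [493.6, -91.6, 114.5]
tcp_rot: [3.141, 0.0, 0.307]
contact_force: [-3.8, -1.2, 9.3]
opening: 0.144
grasp_force: 79.0
[-3.83870359 -1.19986479  9.32939927] [-0.25405285  0.57868102  0.12986701] [-1.86095496e-01  3.46523690e-01  2.00735843e+00 -6.56147570e-04
  7.87518814e-01  1.07809020e+00]
```

```bash
python3 -m crank '[[0,0,0,0,0,0.08,1],[0,0,0,0,0,0.16,1],[0,0,0,0,0,0.24,1],[0,0,0,0,0,0.32,1],[0,0,0,0,0,0.39,1]]' 80; python3 -m crank '[[0,0,0,0,0,0.03,1],[0,0,0,0,0,0.03,1],[0,0,0,0,0,0.03,1]]' 80
python3 - <<'E'
from h import *
s=r.sense();print(s['tcp_rot'],s['contact_force'],s['wrist_torque'])
f=cams.grab_frame("wrist"); cv2.imwrite("pics/end.png",cv2.cvtColor(f["image"],cv2.COLOR_RGB2BGR))
E
```

```text
clock: 9.85
eef_pos: [493.6, -91.7, 114.5]
tcp_rot: [3.141, -0.0, -0.083]
contact_force: [-4.8, -1.7, 9.9]
opening: 0.152
grasp_force: 79.1
clock: 10.15
eef_pos: [493.6, -91.7, 114.4]
tcp_rot: [3.141, -0.0, -0.11]
contact_force: [-3.9, -1.3, 10.0]
opening: 0.15
grasp_force: 79.1
[ 3.14092697e+00 -5.00421727e-05 -1.09554264e-01] [-3.89229805 -1.32881951  9.97957688] [-0.3857771   0.65500375  0.08790879]
```

View pics/end.png

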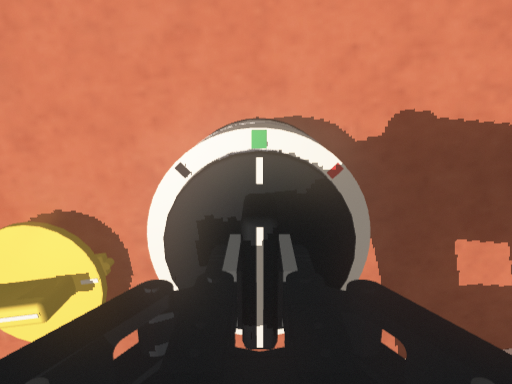

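The final view shows the green mark at (259,139), in line with the lid's white line at (259,170) and (260,285). The black mark is at (183,170) and the red at (335,171), so the lid is at the half-turn, gripped and steady. Handing in.

```bash
python3 -c "
from rig import r,sign_off
s=r.sense();print(s['tcp_rot'],s['grasp_force'],s['clock']);print(sign_off())"
```

```text
[ 3.14092239e+00 -1.06601004e-04 -1.09516597e-01] 79.07341361045837 10.2
the job is handed in; nothing more can be done
None
```

The black lid is seated in the grinder's collar, turned clockwise to the green half-turn mark and still gripped steady at about 79 N; I handed the job in at 10.2 s, and the sign-off reported no verdict.

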